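Open the yellow-lidded vial tub

ROBOT

A 6-joint arm with a two-finger parallel gripper is mounted at the origin on the work surface; the furniture and walls round the work are solid. World frame = base frame: x ahead of the robot, y to its left, z up, the work surface at z = 0. Lengths are in m, angles in rad, forces in N, time in s.
With the tool pointing down it reaches from about 0.3 to 0.875 m from the base axis. Payload 6.4 kg.
Tool frame: the origin (TCP) lies midway between the tips of the shut fingers; the grasp point (between the pads) lies 19 mm behind it (r.hold_point_z is the distance from the TCP to the grasp point, in m); z points along the fingers, y is the line along which they close (so a half turn about z gives the same grasp; the last joint's range is limited). The gripper opens to 88 mm and grips with 3 to 60 N. Pads are 18 mm wide; open, the fingers measure 123 mm over their backs; the gripper's body (75 mm by 187 mm) begins 45 mm behind the grasp point.
Start: joints at [-1.475, 0.181, 1.607, -0, 1.354, -0.206], TCP at [0.171, -0.549, 0.239] pointing down, gripper open.
Joint ranges: [-2.99, 2.99], [-0.89, 2.07], [0.3, 2.58], [-1.14, 4.28], [0, 2.63], [-3.12, 3.12]. Speed limits (rad/s): [2.57, 2.57, 3.01, 3.14, 3.14, 3.14].

INTERFACE

Orientations are given as a unit quaternion [w, x, y, z].
In Python, from plant import r gives the robot as it stands.
- The arm moves only by the tool shift_gripper, called after "Request:" by a JSON object that holds its "method" and its "body". Schema: {"type":"object","properties":{"motion":{"type":"object","properties":{"ticks":{"type":"array","items":{"type":"array","items":{"type":"number"},"minItems":5,"maxItems":5},"minItems":1,"maxItems":10}},"additionalProperties":false,"required":["ticks"]},"only":{"type":"string"},"quiet":{"type":"boolean"},"lines":{"type":"string"}},"required":["motion"],"additionalProperties":false}. motion is an object whose key "ticks" holds a list of rows, 1 to 10 of them, each of 5 numbers: dx, dy, dz in shares of the most that a row can go, 1 being 62.5 mm, then a turn about the tool's z in parts of the range, where 1.0 means 360 degrees, then the finger opening in m; each row shifts and turns the commanded pose from where the row before left it, along the tool's axes as they then stand; what a row does not reach is not made up. A row lasts 1/8 s, in which the tool goes at most 0.0625 m and 0.188 rad, less where a joint would pass 70% of its speed; a pose out of reach is approached as far as the arm can. The fingers move at their own pace and stop on an object; the grip force is fixed at half the most. Time passes only in rows, so rows that do not move let the fingers close. The tool returns the time, the measured TCP pose, the force, the opening and the grip force at its end. only (a regular expression) keeps the lines of the reply that match it, lines (a string "A,B") keeps lines A to B, and quiet returns only ok. A shift or turn number past 1, either way, is cut back to 1. Input that does not fit is refused with a message, and nothing moves.
- r.sense(): the state, without advancing time (a new reading comes with each control period).
- r.camera(name): name is "side" or "top" or "wrist"; returns a dict with "pixels" (400x640x3 uint8, blue, green, red), "vfov" (degrees; the focal length in pixels is half the picture's height over the tangent of half this angle, whatever the lens; pixels are square), "cx", "cy" (the principal point, pixels), "dist" ([k1, k2, p1, p2, k3] as OpenCV has them; the pictures are not rectified), "pose" (4x4, takes a point from camera to world coordinates); the wrist camera has in their place "hand_eye" (4x4, takes a point from camera to tool coordinates, whose origin is the TCP and whose axes are the flange's). Camera axes: x right, y down, z forward; pixel columns grow to the right and rows downward; lengths in m; the calibration is good to about 2 mm. A picture is of the moment at which its call begins: read the wrist's pose just before it. There is no depth.
- r.finish_job(): hands the job in; it is judged then, once.
The state is a dict: "time_s": time; "joint_pos": joint angles; "qvel": joint speeds; "joint_torque": joint torques, N m; "tcp_pos": TCP position; "eef_rot": TCP orientation; "contact_force": force on the tool from outside, world axes, zero at the start; "torque": the same for the moment, N m; "opening": finger opening in m; "grasp_force": force on a finger pad.
Only numpy, scipy, OpenCV 4.12 (cv2) and the standard library are available. Lean on these libraries where they do the work, as an engineer would, in place of code of your own. Each camera call takes 0.05 s, during which the arm holds its last target. There are 200 camera calls.

TASK

Open the tub with the yellow lid so that its vials can be reached: take the lid by its upright tab, tip that side well up while the opposite edge still rests on the rim, then lift the lid clear of the tub. Set it down, not dropped, flat and tab upward inside the steel tray and let go. Leave the tub standing where it is, and leave the blue-lidded tub closed.

Things in the scene. Friction and masses are not known exactly. Their poses are not given: they have to be found in the camera images.
- yellow_lid: yellow lid, loose on a white tub, 70 g: disc 92 mm across, 5 thick, on a plug 71 mm across, 6 deep, 3.5 mm clear inside the mouth. Origin: centre of the plug's underside; z up; disc from z = 6 to 11 mm. Grip tab: upright rigid block centred at x = -36, y = 0, 14 mm thick in x, 20 wide in y, top at z = 37. Far edge, across from the tab: x = +46, underside z = 6, where it tips on the rim
- yellow_tub: the round white tub under the yellow lid, loose, about 0.6 kg, 84 mm across at the mouth and 75 mm high, wall 3 mm, capped vials inside (tops 16 mm below the rim). Origin: centre of its underside, on the bench; z up. With the lid on, the lid's origin is 69 mm above it
- tray: shallow open stainless tray, fixed to the bench, 150 x 150 mm outside, 8 mm high, wall and floor 3 mm. Origin: centre of its underside, on the bench; z up; x and y along its sides. The lid lies in it with its plug on the tray floor, the lid's origin 3 mm above the tray's
- blue_lid: the lid of the other, identical white tub, the same shape as the yellow lid but blue; origin and axes as for the yellow lid. To be left on its tub

How it is judged:
By the outcome, as a careful person would: the job done as asked, in the order asked, and still so for the second after the job is handed in, with the robot touching nothing.
It also fails if it takes over 42 s, if anything falls off the work surface, if the arm or the gripper's body presses on something with over 40 N, if the wrist force passes 120 N, or if a joint passes its speed limit or range.

## Working session

There is one attempt and no reset: what is moved stays moved. The work goes in short steps, Python scripts to look and compute and a tool call to move; the robot and the scene stay as the last step left them, time stands still between calls to the robot, and variables do not carry over. Pictures are saved under pics/ and viewed, at most 10 in all, crops included, and the job is handed in when it is done.

```bash
ls; mkdir -p pics; python3 - <<'E'
from plant import r
import cv2,numpy as np
s=r.sense();print(s['time_s'],s['tcp_pos'],s['eef_rot'],s['opening'],r.hold_point_z)
for n in('top','side'):
    c=r.camera(n);cv2.imwrite(f'pics/{n}0.png',c['pixels']);print(n,c['vfov'],c['cx'],c['cy'],c['dist'],np.round(c['pose'],4).tolist())
    np.savez(f'pics/{n}0.npz',**{k:np.array(v) for k,v in c.items()})
c=r.camera('wrist');print(c['vfov'],np.round(c['hand_eye'],4).tolist())
E
```

```text
pics
plant.py
0.0 [ 0.17087026 -0.54847381  0.23781917] [-8.60114426e-04  9.88635702e-01  1.50328662e-01  5.31079122e-05] 0.08790220171346674 0.0187
top 45.77514914886626 319.545968269375 192.10919845725024 [-0.08032793  0.          0.          0.          0.        ] [[-0.0193, -0.9909, 0.1333, 0.404], [-0.9958, 0.0071, -0.0914, -0.035], [0.0896, -0.1345, -0.9869, 0.9513], [0.0, 0.0, 0.0, 1.0]]
side 43.236609349426686 322.43178260564554 199.96630136454084 [0.03240662 0.         0.         0.         0.        ] [[0.9957, -0.0552, 0.0744, 0.4934], [-0.0926, -0.6207, 0.7785, -0.7762], [0.0032, -0.7821, -0.6232, 0.6163], [0.0, 0.0, 0.0, 1.0]]
67.29293263939557 [[0.0005, -0.9549, -0.2969, 0.0776], [1.0, 0.0003, 0.0006, -0.0004], [-0.0004, -0.2969, 0.9549, -0.1466], [0.0, 0.0, 0.0, 1.0]]
```

View pics/top0.png

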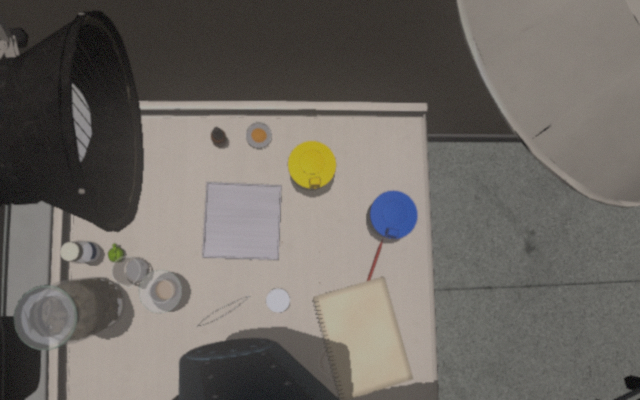

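View pics/side0.png

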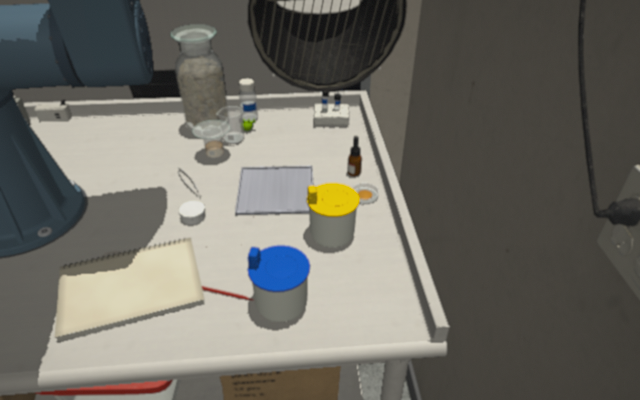

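The top view shows the yellow lid at about (312,165) with its tab at (315,182), the tray at (242,221) and the blue tub at (393,215). The side view shows the yellow tab at (312,194), on the robot side.

```bash
cat >h.py <<'E'
import numpy as np,cv2
def K(c):
    f=200/np.tan(np.radians(float(c['vfov']))/2);return np.array([[f,0,float(c['cx'])],[0,f,float(c['cy'])],[0,0,1]])
def rays(c,px,pose=None):
    P=c['pose'] if pose is None else pose
    u=cv2.undistortPoints(np.array(px,float).reshape(-1,1,2),K(c),np.array(c['dist'],float)).reshape(-1,2)
    d=np.c_[u,np.ones(len(u))]@P[:3,:3].T
    return P[:3,3],d
def plane(c,px,z,pose=None):
    o,d=rays(c,px,pose);return (o+d*((z-o[2])/d[:,2])[:,None])[:,:2]
def mask(img,lo,hi):
    m=cv2.inRange(cv2.cvtColor(img,cv2.COLOR_BGR2HSV),lo,hi)
    n,l,s,_=cv2.connectedComponentsWithStats(m);k=1+np.argmax(s[1:,4]);return (l==k).astype(np.uint8)*255
Y=((20,110,60),(38,255,255));B=((100,130,40),(125,255,255))
def cont(m): return max(cv2.findContours(m,0,cv2.CHAIN_APPROX_NONE)[0],key=len).reshape(-1,2)
E
python3 - <<'E'
from h import *
T=dict(np.load('pics/top0.npz'));S=dict(np.load('pics/side0.npz'))
for nm,col in(('Y',Y),('B',B)):
    for n,c in(('top',T),('side',S)):
        m=mask(c['pixels'],*col);w=plane(c,cont(m),.077)
        # robust circle fit
        from scipy.optimize import least_squares
        f=least_squares(lambda p:np.hypot(*(w-p[:2]).T)-p[2],[*w.mean(0),.046],loss='soft_l1',f_scale=.001).x
        print(nm,n,f.round(4),cv2.boundingRect(m))
c=T;g=cv2.cvtColor(c['pixels'],cv2.COLOR_BGR2HSV)
m=cv2.inRange(g,(100,8,100),(140,60,255));m[:175]=0;m[270:]=0;m[:,:195]=0;m[:,290:]=0
q=max(cv2.findContours(m,0,2)[0],key=cv2.contourArea)
bx=cv2.boxPoints(cv2.minAreaRect(q));w=plane(c,bx,.008);print(bx.round(1).tolist(),w.round(4).tolist(),w.mean(0))
a=cv2.resize(T['pixels'][135:195,280:345],None,fx=6,fy=6,interpolation=2)
b=cv2.resize(S['pixels'][175:235,298:363],None,fx=6,fy=6,interpolation=2)
cv2.imwrite('pics/crop.png',np.hstack([a,b]))
E
```

```text
Y top [ 0.575  -0.1021  0.0449] (288, 141, 48, 48)
Y side [ 0.5753 -0.1006  0.0461] (307, 183, 53, 34)
B top [ 0.4795 -0.2552  0.0428] (371, 192, 46, 46)
B side [ 0.4783 -0.2542  0.0449] (248, 246, 61, 46)
[[263.0, 255.0], [264.0, 254.0], [265.0, 255.0], [264.0, 256.0]] [[0.4075, -0.0084], [0.4094, -0.0103], [0.4074, -0.0123], [0.4055, -0.0103]] [ 0.40744111 -0.01032336]
```

View pics/crop.png

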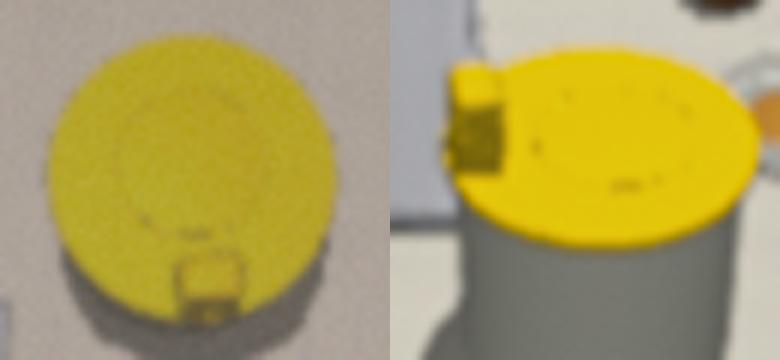

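The tab's top face sits at about (315,181) in the top view and (312.5,189) in the side view.

```bash
python3 - <<'E'
from h import *
T=dict(np.load('pics/top0.npz'));S=dict(np.load('pics/side0.npz'))
a=plane(T,[(315.2,180.8)],.106)[0];b=plane(S,[(312.7,189.2)],.106)[0];print(a,b)
L=np.array([.5752,-.1012])
for t in(a,b):
  d=t-L;print(np.linalg.norm(d),np.degrees(np.arctan2(-d[1],-d[0])))
g=cv2.GaussianBlur(T['pixels'],(3,3),0)[170:270,195:292].astype(int)
x=(g[...,0]-g[...,2]);m=(x>4).astype(np.uint8)*255
m=cv2.morphologyEx(m,cv2.MORPH_OPEN,np.ones((5,5)));q=max(cv2.findContours(m,0,2)[0],key=cv2.contourArea)
bx=cv2.boxPoints(cv2.minAreaRect(q))+[195,170];w=plane(T,bx,.006);print(bx.round(1).tolist(),w.round(4).tolist(),w.mean(0),np.linalg.norm(np.diff(w,axis=0),axis=1))
w=plane(S,[(242,167.5),(313,167),(313,213),(236,212)],.006);print(w.round(4).tolist(),w.mean(0))
E
```

```text
[ 0.53893367 -0.1058049 ] [ 0.54081783 -0.10856038]
0.03655750985266362 7.236384279857959
0.03516118317107549 12.083238877105831Traceback (most recent call last):
  File "<stdin>", line 9, in <module>
ValueError: max() iterable argument is empty
```

```bash
cat >>h.py <<'E'
from scipy.spatial.transform import Rotation as R
def tool(s): q=s['eef_rot'];return R.from_quat([q[1],q[2],q[3],q[0]])
def go(s,target): # displacement in tool axes
    return tool(s).inv().apply(np.array(target)-s['tcp_pos']).round(4)
E
python3 - <<'E'
from h import *
from plant import r
T=dict(np.load('pics/top0.npz'));S=dict(np.load('pics/side0.npz'))
w=plane(T,[(207,182),(282,184),(279,260),(204,258)],.008);print(w.round(4).tolist(),w.mean(0),np.linalg.norm(np.diff(w,axis=0),axis=1))
w=plane(S,[(242,167.5),(313,167),(313,213),(236,212)],.006);print(w.round(4).tolist(),w.mean(0))
s=r.sense();print(go(s,[.5398,-.107,.20]),tool(s).as_matrix().round(3).tolist())
E
```

```text
[[0.5533, 0.1021], [0.5484, -0.047], [0.3972, -0.0397], [0.4034, 0.1063]] [0.47557096 0.03044565] [0.14911483 0.15142377 0.1461325 ]
[[0.4076, 0.1106], [0.5567, 0.0993], [0.545, -0.0513], [0.401, -0.0355]] [0.477562  0.0307652]
[ 0.4835 -0.312   0.0386] [[0.955, 0.297, -0.0], [0.297, -0.955, 0.001], [0.0, -0.001, -1.0]]
```

Units first: shifts go in shares of 62.5 mm and turns go in shares of 360 degrees. So 0.048 m is 0.768, -0.031 m is -0.496.

Request:
{"method": "shift_gripper", "body": {"motion": {"ticks": [[0.768, -0.496, 0.048, 0, 0.06], [0.768, -0.496, 0.048, 0, 0.06], [0.768, -0.496, 0.048, 0, 0.06], [0.768, -0.496, 0.048, 0, 0.06], [0.768, -0.496, 0.048, 0, 0.06], [0.768, -0.496, 0.048, 0, 0.06], [0.768, -0.496, 0.048, 0, 0.06], [0.768, -0.496, 0.048, 0, 0.06], [0.768, -0.496, 0.048, 0, 0.06], [0.768, -0.496, 0.048, 0, 0.06]]}}}

```text
time_s: 1.4
tcp_pos: [0.538, -0.1087, 0.2085]
eef_rot: [0.0, 0.989, 0.15, -0.0]
contact_force: [0.5, -1.0, 0.8]
opening: 0.0602
grasp_force: 0.0
```

Request:
{"method": "shift_gripper", "body": {"motion": {"ticks": [[0, 0, 0, 0.0223, 0.06], [0, 0, 0, 0, 0.06], [0, 0, 0, 0, 0.06]]}}}

```text
time_s: 1.78
tcp_pos: [0.5367, -0.1108, 0.2086]
eef_rot: [-0.0, 0.997, 0.082, -0.0]
contact_force: [0.3, 0.0, 0.2]
opening: 0.06
grasp_force: 0.0
```

```bash
python3 - <<'E'
from h import *
from plant import r
s=r.sense();c=r.camera('wrist');t=r.camera('top')
M=np.eye(4);M[:3,:3]=tool(s).as_matrix();M[:3,3]=s['tcp_pos'];c['pose']=M@np.array(c['hand_eye'])
for n,k in(('wrist1',c),): np.savez(f'pics/{n}.npz',**{a:np.array(v) for a,v in k.items()});cv2.imwrite(f'pics/{n}.png',k['pixels'])
print(s['tcp_pos'],M[:3,0])
from scipy.optimize import least_squares
w=plane(c,cont(mask(c['pixels'],*Y)),.080)
print(least_squares(lambda p:np.hypot(*(w-p[:2]).T)-p[2],[*w.mean(0),.046],loss='soft_l1',f_scale=.001).x)
E
```

```text
[ 0.53673153 -0.11075009  0.20857473] [ 9.86650023e-01  1.62854498e-01 -3.79471250e-04]
[ 0.5746287  -0.10173432  0.04547025]
```

View pics/wrist1.png

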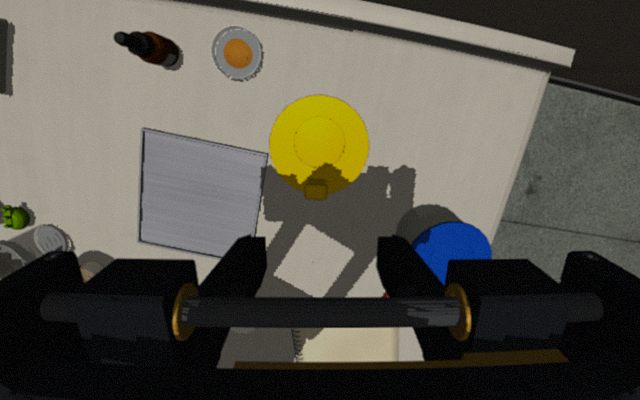

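The wrist view shows the lid disc at (319,145) and the tab at (316,188), in the hand's shadow. The gripper is lined up with the tab.

```bash
python3 - <<'E'
from h import *
c=dict(np.load('pics/wrist1.npz'))
L=np.array([.5747,-.1016])
g=cv2.cvtColor(c['pixels'],cv2.COLOR_BGR2GRAY)[174:206:2,298:336:2];print(g)
for v in(186,190,193):
  a=plane(c,[(316,v)],.106)[0];d=a-L;print(a,np.linalg.norm(d),np.degrees(np.arctan2(-d[1],-d[0])))
E
```

```text
[[151 148 149 148 155 150 125  72  65  67  66  68  65  66  65  64  67  64
   71]
 [150 149 147 151 145 111  59  64  66  64  66  65  64  64  64  63  69  62
   69]
 [149 151 151 149 119  43  54  50  56  61  54  59  57  62  64  61  66  68
   68]
 [145 148 144 116  66  51  51  46  49  49  44  44  47  50  61  62  64  69
   63]
 [129 149  92  59  56  55  50  50  49  52  46  48  52  56  61  61  65  67
   64]
 [ 73  77  69  65  50  50  43  47  46  50  45  41  47  44  51  69  63  64
   64]
 [ 68  68  67  54  59  61  62  59  67  61  67  61  59  61  50  65  69  62
   66]
 [ 65  69  66  60  59  67  64  66  69  69  63  68  60  63  50  65  70  60
   62]
 [ 63  68  64  56  63  63  66  57  64  62  70  73  67  66  56  61  61  67
   65]
 [ 71  68  67  57  56  66  73  62  65  64  62  62  66  63  54  65  68  66
   65]
 [ 69  68  68  56  57  63  64  66  64  66  69  66  61  63  55  65  70  65
   68]
 [ 67  76  67  52  63  67  64  67  63  64  65  67  63  61  57  66  70  72
   70]
 [ 69  69  72  71  53  54  62  57  56  63  61  59  68  55  61  72  69  64
   68]
 [ 68  69  71  70  73  61  67  73  61  64  56  60  63  65  64  71  70  65
   69]
 [ 70  70  66  72  68  70  72  69  68  69  71  71  70  71  65  70  77  65
   76]
 [ 67  69  69  75  68  68  73  71  72  69  69  70  71  68  68  69  68  69
   67]]
[ 0.54491336 -0.10452582] 0.02992999223564581 5.609937177624269
[ 0.54138005 -0.10509232] 0.033502465204880545 5.983417723285949
[ 0.53871114 -0.10552016] 0.03620173480532466 6.216555970628828
```

In the tool's units: 0.033 rad / 6.2832 = 0.0053.

Request:
{"method": "shift_gripper", "body": {"motion": {"ticks": [[0, 0, 0, 0.0053, 0.05], [0, 0, 0, 0, 0.05]]}}}

```text
time_s: 2.12
tcp_pos: [0.537, -0.1108, 0.2088]
eef_rot: [0.0, 0.998, 0.064, 0.0]
contact_force: [0.5, -0.4, 0.8]
opening: 0.0499
grasp_force: 0.0
```

```bash
python3 - <<'E'
from h import *
from plant import r
s=r.sense();print(go(s,[.5390,-.1063,.084]))
E
```

```text
[ 0.0026 -0.0042  0.1248]
```

In the tool's units: 0.04 m is 0.64, 0.03 m is 0.48.

Request:
{"method": "shift_gripper", "body": {"motion": {"ticks": [[0.0416, -0.0672, 0.64, 0, 0.05], [0, 0, 0.64, 0, 0.05], [0, 0, 0.48, 0, 0.05], [0, 0, 0.2368, 0, 0.05], [0, 0, 0, 0, 0.05], [0, 0, 0, 0, 0.03], [0, 0, 0, 0, 0.022], [0, 0, 0, 0, 0.022]]}}}

```text
time_s: 3.12
tcp_pos: [0.5397, -0.1061, 0.0848]
eef_rot: [0.0, 0.998, 0.064, 0.001]
contact_force: [-0.1, 0.5, -0.3]
opening: 0.0228
grasp_force: 0.0
```

Request:
{"method": "shift_gripper", "body": {"motion": {"ticks": [[0, 0, 0, 0, 0.0195], [0, 0, 0, 0, 0.0195], [0, 0, 0, 0, 0.0195]]}}}

```text
time_s: 3.5
tcp_pos: [0.5395, -0.106, 0.0846]
eef_rot: [0.0, 0.998, 0.064, 0.0]
contact_force: [-1.2, 1.0, 6.3]
opening: 0.0197
grasp_force: 24.1
```

Request:
{"method": "shift_gripper", "body": {"motion": {"ticks": [[0, 0, 0, 0, 0.0198], [0, 0, 0, 0, 0.0198], [0, 0, 0, 0, 0.0198]]}}}

```text
time_s: 3.88
tcp_pos: [0.5395, -0.106, 0.0845]
eef_rot: [0.0, 0.998, 0.064, 0.0]
contact_force: [-1.6, 0.2, 6.1]
opening: 0.0197
grasp_force: 12.7
```

Request:
{"method": "shift_gripper", "body": {"motion": {"ticks": [[0, 0, 0, 0, 0.0202], [0, 0, 0, 0, 0.0202]]}}}

```text
time_s: 4.12
tcp_pos: [0.5394, -0.106, 0.084]
eef_rot: [0.0, 0.998, 0.064, 0.0]
contact_force: [1.6, 0.0, 2.2]
opening: 0.0204
grasp_force: 1.4
```

Request:
{"method": "shift_gripper", "body": {"motion": {"ticks": [[0, 0, 0, 0, 0.0200], [0, 0, 0, 0, 0.0200]]}}}

```text
time_s: 4.38
tcp_pos: [0.5393, -0.106, 0.084]
eef_rot: [0.0, 0.998, 0.064, 0.0]
contact_force: [0.7, 0.1, 3.0]
opening: 0.0199
grasp_force: 5.7
```

Request:
{"method": "shift_gripper", "body": {"motion": {"ticks": [[0.0112, 0, -0.0272, 0, 0.0200], [0.0112, 0, -0.0272, 0, 0.0200], [0.0112, 0, -0.0272, 0, 0.0200], [0.0112, 0, -0.0272, 0, 0.0200], [0.0256, 0, -0.0512, 0, 0.0200], [0.0256, 0, -0.0512, 0, 0.0200], [0, 0, 0, 0, 0.02]]}}}

```text
time_s: 5.25
tcp_pos: [0.5455, -0.1052, 0.0976]
eef_rot: [0.0, 0.998, 0.064, 0.0]
contact_force: [1.4, 0.7, -0.7]
opening: 0.0196
grasp_force: 5.0
```

```bash
python3 - <<'E'
from h import *
from plant import r
c=r.camera('side');t=r.camera('top');w=r.camera('wrist')
cv2.imwrite('pics/lift1.png',np.hstack([cv2.resize(c['pixels'][130:250,270:380],None,fx=4,fy=4,interpolation=2),cv2.resize(w['pixels'][60:210,230:400],(340,480))]))
E
```

```text
(no output)
```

View pics/lift1.png

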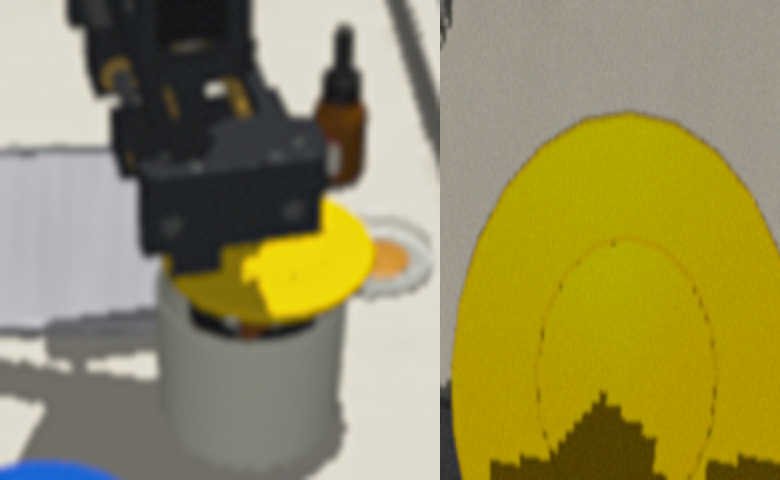

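The side view shows a gap under the tab side and vials visible in it. The far edge seems to still sit on the rim, so I'll check that numerically.

```bash
cat >>h.py <<'E'
def world_cam(r,n):
    s=r.sense();c=r.camera(n)
    if n=='wrist':
        M=np.eye(4);M[:3,:3]=tool(s).as_matrix();M[:3,3]=s['tcp_pos'];c['pose']=M@np.array(c['hand_eye'])
    return c
def proj(c,X):
    P=np.linalg.inv(c['pose']);return cv2.projectPoints(np.array(X,float).reshape(-1,1,3),cv2.Rodrigues(P[:3,:3])[0],P[:3,3],K(c),np.array(c['dist'],float))[0].reshape(-1,2).round(1)
L0=np.array([.5747,-.1016,.069]);G0=np.array([.5393,-.106,.084+.0187])
def lid(dx,dz,th,pts,ax=np.radians(7.3)):
    # grasp at lid (-36,0,34mm) moved by dx,dz along lid x/up; lid tipped th about grasp
    p=np.array(pts,float)/1000-[-.036,0,.034];c,s=np.cos(th),np.sin(th)
    x=c*p[:,0]+s*p[:,2];z=-s*p[:,0]+c*p[:,2];y=p[:,1]
    x=x-.036+dx;z=z+.034+dz
    return np.c_[np.cos(ax)*x-np.sin(ax)*y,np.sin(ax)*x+np.cos(ax)*y,z]+L0
def check(r,ths):
    s=r.sense();d=s['tcp_pos']-G0+[0,0,.0187];dx=np.hypot(d[0],d[1]);dz=d[2];print('dx dz',dx,dz)
    a=np.linspace(0,2*np.pi,73);ring=np.c_[46*np.cos(a),46*np.sin(a),11+0*a]
    for n in('wrist','side','top'):
        c=world_cam(r,n);m=mask(c['pixels'],*Y);k=cont(m)
        print(n,'seen top',k[:,1].min(),'bottom',k[:,1].max(),'right',k[:,0].max(),'left',k[:,0].min())
        for t in ths:
            q=proj(c,lid(dx,dz,np.radians(t),ring));print('  ',t,q[:,1].min(),q[:,1].max(),q[:,0].max(),q[:,0].min())
E
python3 - <<'E'
from h import *
from plant import r
check(r,[0,5,10])
E
```

```text
dx dz 0.005752125382817745 0.01302421501504445
wrist seen top 95 bottom 248 right 410 left 235
   0 94.1 265.1 411.1 234.4
   5 99.4 269.0 408.9 236.5
   10 105.3 273.0 406.9 238.3
side seen top 179 bottom 211 right 363 left 310
   0 175.5 208.5 362.7 308.6
   5 177.3 209.8 361.2 307.4
   10 178.8 211.2 359.4 306.3
top seen top 244 bottom 259 right 120 left 110
   0 135.6 184.3 336.2 286.7
   5 137.8 185.3 336.3 286.8
   10 140.1 186.2 336.3 287.0
```

```bash
python3 - <<'E'
from h import *
a=np.linspace(0,2*np.pi,73);ring=np.c_[46*np.cos(a),46*np.sin(a),11+0*a]
for f in('wrist1','side0','top0'):
    c=dict(np.load(f'pics/{f}.npz'));k=cont(mask(c['pixels'],*Y));q=proj(c,lid(0,0,0,ring))
    print(f,k[:,1].min(),k[:,1].max(),k[:,0].max(),k[:,0].min(),'pred',q[:,1].min(),q[:,1].max(),q[:,0].max(),q[:,0].min())
E
```

```text
wrist1 95 200 368 269 pred 94.4 195.0 368.8 268.2
side0 183 216 359 307 pred 181.8 215.1 359.1 305.4
top0 141 188 335 288 pred 140.3 188.4 335.8 287.0
```

The wrist view says the lid is still level: at 5 N the grip friction holds it against pivoting. I'll set it back, then retry with a lighter grip so that it can pivot between the pads.

In the tool's units: 0.0032 m is 0.0512, -0.0016 m is -0.0256.

Request:
{"method": "shift_gripper", "body": {"motion": {"ticks": [[-0.0256, 0, 0.0512, 0, 0.02], [-0.0256, 0, 0.0512, 0, 0.02], [-0.0112, 0, 0.0272, 0, 0.02], [-0.0112, 0, 0.0272, 0, 0.02], [-0.0112, 0, 0.0192, 0, 0.02], [-0.0112, 0, 0.0192, 0, 0.02], [0, 0, 0, 0, 0.0202], [0, 0, 0, 0, 0.021], [0, 0, 0, 0, 0.023], [0, 0, 0, 0, 0.023]]}}}

```text
time_s: 6.8
tcp_pos: [0.5392, -0.1059, 0.085]
eef_rot: [0.0, 0.998, 0.064, 0.0]
contact_force: [-0.6, -0.2, 0.0]
opening: 0.0227
grasp_force: 0.0
```

```bash
python3 - <<'E'
from h import *
from plant import r
check(r,[0])
E
```

```text
dx dz 0.00014306906466130074 0.0010120475994001912
wrist seen top 96 bottom 284 right 409 left 235
   0 93.7 264.8 410.9 234.2
side seen top 185 bottom 216 right 359 left 307
   0 181.3 214.6 359.2 305.5
top seen top 246 bottom 259 right 122 left 109
   0 140.1 188.3 335.9 287.0
```

Request:
{"method": "shift_gripper", "body": {"motion": {"ticks": [[0, 0, 0, 0, 0.0204], [0, 0, 0, 0, 0.0204]]}}}

```text
time_s: 7.2
tcp_pos: [0.5391, -0.1059, 0.0849]
eef_rot: [-0.0, 0.998, 0.064, -0.0]
contact_force: [-0.4, 0.5, 0.2]
opening: 0.0205
grasp_force: 0.0
```

Request:
{"method": "shift_gripper", "body": {"motion": {"ticks": [[0, 0, 0, 0, 0.0202], [0, 0, 0, 0, 0.0202]]}}}

```text
time_s: 7.45
tcp_pos: [0.5391, -0.1059, 0.0849]
eef_rot: [0.0, 0.998, 0.064, -0.0]
contact_force: [0.1, -0.6, -0.3]
opening: 0.0201
grasp_force: 0.4
```

In the tool's units: -0.0014 m is -0.0224, 0.0006 m is 0.0096.

Request:
{"method": "shift_gripper", "body": {"motion": {"ticks": [[0, 0, 0, 0, 0.02017], [0.008, 0, -0.0224, 0, 0.02017], [0.0096, 0, -0.0224, 0, 0.02017], [0.0096, 0, -0.0224, 0, 0.02017], [0.0096, 0, -0.0224, 0, 0.02017], [0.0096, 0, -0.0224, 0, 0.02017], [0, 0, 0, 0, 0.02017]]}}}

```text
time_s: 8.32
tcp_pos: [0.5422, -0.1055, 0.0921]
eef_rot: [0.0, 0.998, 0.064, 0.0]
contact_force: [-0.5, 0.4, -0.0]
opening: 0.02
grasp_force: 0.0
```

```bash
python3 - <<'E'
from h import *
from plant import r
check(r,[0,5])
E
```

```text
dx dz 0.0029412463407633657 0.008142296970856534
wrist seen top 101 bottom 256 right 405 left 239
   0 94.2 265.1 410.8 234.2
   5 99.4 269.0 408.7 236.3
side seen top 186 bottom 216 right 359 left 307
   0 177.9 211.0 361.0 307.0
   5 179.7 212.3 359.5 305.9
top seen top 250 bottom 259 right 122 left 110
   0 137.7 186.2 336.1 286.8
   5 139.8 187.2 336.2 287.0
```

The lid slipped out of the pads this time. I'll go down again, hold nearer the outer edge of the tab (a smaller patch) and grip slightly harder.

Request:
{"method": "shift_gripper", "body": {"motion": {"ticks": [[0, 0, 0, 0, 0.024], [-0.072, 0, 0.032, 0, 0.024], [-0.072, 0, 0.072, 0, 0.024], [0, 0, 0, 0, 0.0204], [0, 0, 0, 0, 0.0201], [0, 0, 0, 0, 0.0201]]}}}

```text
time_s: 9.22
tcp_pos: [0.5331, -0.1067, 0.0855]
eef_rot: [0.0, 0.998, 0.064, 0.0]
contact_force: [-0.1, -0.1, 0.3]
opening: 0.0204
grasp_force: 0.3
```

Request:
{"method": "shift_gripper", "body": {"motion": {"ticks": [[0, 0, 0, 0, 0.02005], [0, 0, 0, 0, 0.02005]]}}}

```text
time_s: 9.48
tcp_pos: [0.5332, -0.1067, 0.0854]
eef_rot: [0.0, 0.998, 0.064, 0.0]
contact_force: [-1.0, -0.4, -0.2]
opening: 0.0201
grasp_force: 1.1
```

Request:
{"method": "shift_gripper", "body": {"motion": {"ticks": [[0.008, 0, -0.0224, 0, 0.02005], [0.0096, 0, -0.0224, 0, 0.02005], [0.0096, 0, -0.0224, 0, 0.02005], [0.0096, 0, -0.0224, 0, 0.02005], [0.0096, 0, -0.0224, 0, 0.02005], [0, 0, 0, 0, 0.02005]]}}}

```text
time_s: 10.22
tcp_pos: [0.5361, -0.1063, 0.0926]
eef_rot: [0.0, 0.998, 0.064, 0.0]
contact_force: [1.2, -0.6, -0.3]
opening: 0.0201
grasp_force: 0.4
```

```bash
python3 - <<'E'
from h import *
from plant import r
check(r,[0,5])
E
```

```text
dx dz 0.0032083344191800433 0.008584164785550193
wrist seen top 86 bottom 269 right 406 left 237
   0 80.0 255.0 411.9 233.1
   5 86.0 259.0 409.7 235.3
side seen top 184 bottom 215 right 360 left 309
   0 177.7 210.8 361.1 307.2
   5 179.5 212.1 359.6 306.0
top seen top 246 bottom 259 right 121 left 109
   0 137.5 186.1 336.2 286.8
   5 139.6 187.0 336.2 286.9
```

```bash
cat >>h.py <<'E'
def tip(th,pts,up=0,dx=0,ax=np.radians(7.3)):
    p=np.array(pts,float)/1000-[.042,0,.006];c,s=np.cos(th),np.sin(th)
    x=c*p[:,0]+s*p[:,2]+.042+dx;z=-s*p[:,0]+c*p[:,2]+.006+up;y=p[:,1]
    return np.c_[np.cos(ax)*x-np.sin(ax)*y,np.sin(ax)*x+np.cos(ax)*y,z]+L0
def check2(r,hyp):
    a=np.linspace(0,2*np.pi,73);ring=np.c_[46*np.cos(a),46*np.sin(a),11+0*a]
    for n in('wrist','side'):
        c=world_cam(r,n);k=cont(mask(c['pixels'],*Y));
        np.savez(f'pics/last_{n}.npz',**{a_:np.array(v) for a_,v in c.items()})
        print(n,'seen top,bot,right,left',k[:,1].min(),k[:,1].max(),k[:,0].max(),k[:,0].min())
        for t,u in hyp:
            q=proj(c,tip(np.radians(t),ring,u))
            if n=='side': q+=[0,1]
            print('  ',t,u,q[:,1].min(),q[:,1].max(),q[:,0].max(),q[:,0].min())
E
python3 - <<'E'
from h import *
from plant import r
check2(r,[(0,0),(3,0),(6,0),(0,.004),(0,.007)])
E
```

```text
wrist seen top,bot,right,left 86 245 406 237
   0 0 87.7 252.8 407.1 238.0
   3 0 87.2 256.0 408.1 237.0
   6 0 86.7 259.0 409.2 235.9
   0 0.004 87.3 256.1 409.1 236.0
   0 0.007 87.0 258.7 410.7 234.5
side seen top,bot,right,left 184 215 360 309
   0 0 182.8 216.1 359.1 305.4
   3 0 182.0 214.8 359.2 305.6
   6 0 181.1 213.6 359.4 305.9
   0 0.004 181.0 214.2 359.2 305.3
   0 0.007 179.6 212.8 359.3 305.3
```

In the tool's units: 0.0035 m is 0.056, -0.0015 m is -0.024.

Request:
{"method": "shift_gripper", "body": {"motion": {"ticks": [[0, 0, 0, 0, 0.023], [-0.024, 0, 0.056, 0, 0.023], [-0.0224, 0, 0.056, 0, 0.023], [0, 0, 0, 0, 0.0203], [0, 0, 0, 0, 0.02], [0, 0, 0, 0, 0.02], [0, 0, 0, 0, 0.02]]}}}

```text
time_s: 11.35
tcp_pos: [0.5331, -0.1067, 0.0855]
eef_rot: [0.0, 0.998, 0.064, 0.0]
contact_force: [-0.5, 0.4, -1.0]
opening: 0.0204
grasp_force: 1.0
```

Request:
{"method": "shift_gripper", "body": {"motion": {"ticks": [[0.0096, 0, -0.0272, 0, 0.02], [0.0112, 0, -0.0272, 0, 0.02], [0.0112, 0, -0.0272, 0, 0.02], [0.0112, 0, -0.0272, 0, 0.02], [0.0256, 0, -0.0512, 0, 0.02], [0.0256, 0, -0.0512, 0, 0.02], [0, 0, 0, 0, 0.02]]}}}

```text
time_s: 12.22
tcp_pos: [0.5394, -0.106, 0.0991]
eef_rot: [0.0, 0.998, 0.064, 0.001]
contact_force: [0.1, 0.4, -0.2]
opening: 0.0199
grasp_force: 0.2
```

```bash
python3 - <<'E'
from h import *
from plant import r
check2(r,[(0,0),(5,0),(10,0),(0,.01),(0,.0135)])
E
```

```text
wrist seen top,bot,right,left 92 242 401 241
   0 0 95.3 252.7 402.9 241.3
   5 0 94.5 257.7 404.5 239.7
   10 0 93.8 262.0 406.3 237.9
   0 0.01 94.8 260.8 407.8 236.5
   0 0.0135 94.6 263.9 409.6 234.7
side seen top,bot,right,left 185 216 360 308
   0 0 182.8 216.1 359.1 305.4
   5 0 181.4 214.0 359.3 305.8
   10 0 179.8 212.2 359.5 306.5
   0 0.01 178.3 211.4 359.4 305.3
   0 0.0135 176.7 209.7 359.5 305.2
```

In the tool's units: 0.0066 m is 0.1056, 0.0065 m is 0.104.

Request:
{"method": "shift_gripper", "body": {"motion": {"ticks": [[0, 0, 0, 0, 0.023], [-0.056, 0, 0.104, 0, 0.023], [-0.0384, 0, 0.1056, 0, 0.022], [0, 0, 0, 0, 0.0199], [0, 0, 0, 0, 0.0199], [0, 0, 0, 0, 0.0199]]}}}

```text
time_s: 13.08
tcp_pos: [0.5327, -0.1067, 0.0854]
eef_rot: [-0.0, 0.998, 0.064, -0.0]
contact_force: [-2.7, -0.8, 0.4]
opening: 0.0201
grasp_force: 3.6
```

Request:
{"method": "shift_gripper", "body": {"motion": {"ticks": [[0, 0, 0, 0, 0.0198], [0, 0, 0, 0, 0.0198]]}}}

```text
time_s: 13.32
tcp_pos: [0.533, -0.1066, 0.0855]
eef_rot: [-0.0, 0.998, 0.064, -0.0]
contact_force: [-2.9, -0.7, -0.5]
opening: 0.0198
grasp_force: 7.2
```

In the tool's units: -0.0032 m is -0.0512, -0.0017 m is -0.0272.

Request:
{"method": "shift_gripper", "body": {"motion": {"ticks": [[0, 0, 0, 0, 0.0199], [0.0096, 0, -0.0272, 0, 0.0199], [0.0112, 0, -0.0272, 0, 0.0199], [0.0112, 0, -0.0272, 0, 0.0199], [0.0112, 0, -0.0272, 0, 0.0199], [0.0256, 0, -0.0512, 0, 0.0199], [0.0256, 0, -0.0512, 0, 0.0199], [0, 0, 0, 0, 0.0199]]}}}

```text
time_s: 14.32
tcp_pos: [0.5394, -0.106, 0.0992]
eef_rot: [0.0, 0.998, 0.064, 0.0]
contact_force: [-1.5, -0.7, 0.5]
opening: 0.0201
grasp_force: 3.8
```

```bash
python3 - <<'E'
from h import *
from plant import r
check2(r,[(0,0),(5,0),(10,0),(0,.01),(0,.0135)])
E
```

```text
wrist seen top,bot,right,left 89 266 405 237
   0 0 95.2 252.6 403.0 241.4
   5 0 94.4 257.6 404.6 239.8
   10 0 93.7 261.9 406.4 238.1
   0 0.01 94.7 260.7 407.8 236.7
   0 0.0135 94.5 263.8 409.7 234.9
side seen top,bot,right,left 184 213 361 312
   0 0 182.8 216.1 359.1 305.4
   5 0 181.4 214.0 359.3 305.8
   10 0 179.8 212.2 359.5 306.5
   0 0.01 178.3 211.4 359.4 305.3
   0 0.0135 176.7 209.7 359.5 305.2
```

That worked: the lid is tipped about 9°, with the far edge on the rim. Continuing the arc.

In the tool's units: -0.003 m is -0.048, -0.0028 m is -0.0448.

Request:
{"method": "shift_gripper", "body": {"motion": {"ticks": [[0.016, 0, -0.04, 0, 0.0199], [0.024, 0, -0.0448, 0, 0.0199], [0.0272, 0, -0.048, 0, 0.0199], [0.0304, 0, -0.048, 0, 0.0199], [0.032, 0, -0.048, 0, 0.0199], [0.032, 0, -0.048, 0, 0.0199], [0, 0, 0, 0, 0.0199]]}}}

```text
time_s: 15.3
tcp_pos: [0.5493, -0.1046, 0.1164]
eef_rot: [0.0, 0.998, 0.064, 0.0]
contact_force: [-1.1, 0.0, -0.9]
opening: 0.0198
grasp_force: 3.9
```

```bash
python3 - <<'E'
from h import *
from plant import r
check2(r,[(10,0),(20,0),(25,0),(10,.017)])
c=np.load('pics/last_side.npz')['pixels'];w=np.load('pics/last_wrist.npz')['pixels']
cv2.imwrite('pics/lift2.png',np.hstack([cv2.resize(c[130:250,270:380],None,fx=4,fy=4,interpolation=2),cv2.resize(w[40:280,230:410],(340,480))]))
E
```

```text
wrist seen top,bot,right,left 107 263 401 241
   10 0 112.3 262.2 397.6 247.0
   20 0 111.1 267.6 400.8 243.9
   25 0 110.6 268.8 402.5 242.3
   10 0.017 113.2 277.1 405.0 239.8
side seen top,bot,right,left 178 209 361 317
   10 0 179.8 212.2 359.5 306.5
   20 0 175.9 209.1 359.9 309.2
   25 0 173.7 208.0 360.1 311.0
   10 0.017 171.9 204.1 360.0 306.3
```

View pics/lift2.png

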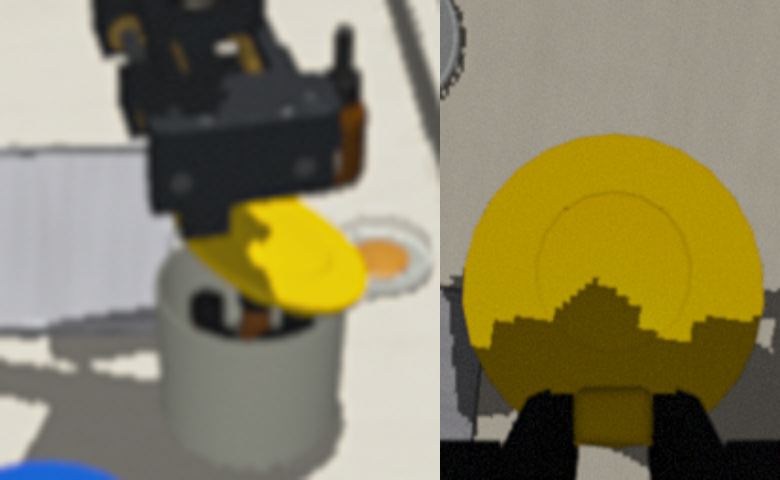

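The lid is clearly tipped about 21°: its far edge rests on the rim at (355,305) in the side crop, and the vials show. I'll tip it a little more, then grip firmly and lift.

In the tool's units: -0.0025 m is -0.04, 0.0024 m is 0.0384.

Request:
{"method": "shift_gripper", "body": {"motion": {"ticks": [[0.032, 0, -0.04, 0, 0.0199], [0.0368, 0, -0.04, 0, 0.0199], [0.0384, 0, -0.04, 0, 0.0199], [0.04, 0, -0.04, 0, 0.0199], [0, 0, 0, 0, 0.0199], [0, 0, 0, 0, 0.0199]]}}}

```text
time_s: 16.15
tcp_pos: [0.5581, -0.1035, 0.1261]
eef_rot: [0.0, 0.998, 0.064, 0.0]
contact_force: [-0.1, -0.5, 0.6]
opening: 0.0202
grasp_force: 5.3
```

```bash
python3 - <<'E'
from h import *
from plant import r
check2(r,[(20,0),(25,0),(30,0)])
E
```

```text
wrist seen top,bot,right,left 118 266 399 244
   20 0 125.1 271.9 395.7 248.8
   25 0 124.6 273.3 397.2 247.3
   30 0 124.1 273.5 398.8 245.8
side seen top,bot,right,left 173 206 362 322
   20 0 175.9 209.1 359.9 309.2
   25 0 173.7 208.0 360.1 311.0
   30 0 171.3 207.0 360.3 313.3
```

In the tool's units: -0.02 m is -0.32, -0.015 m is -0.24.

Request:
{"method": "shift_gripper", "body": {"motion": {"ticks": [[0, 0, 0, 0, 0.0196], [0, 0, 0, 0, 0.019], [0, 0, 0, 0, 0.018], [0, 0, -0.048, 0, 0.018], [0, 0, -0.16, 0, 0.018], [0, 0, -0.24, 0, 0.018], [0, 0, -0.32, 0, 0.018], [0, 0, -0.24, 0, 0.018], [0, 0, 0, 0, 0.018]]}}}

```text
time_s: 17.38
tcp_pos: [0.5592, -0.1038, 0.1911]
eef_rot: [0.001, 0.998, 0.064, 0.002]
contact_force: [0.0, -0.1, -0.2]
opening: 0.0196
grasp_force: 30.9
```

```bash
python3 - <<'E'
from h import *
from plant import r
check2(r,[(25,.063),(30,.063)])
s=r.sense()
print(s['tcp_pos'],'tray dir tool x,y',tool(s).inv().apply([1,0,0]))
c=np.load('pics/last_side.npz')['pixels'];w=np.load('pics/last_wrist.npz')['pixels']
cv2.imwrite('pics/lift3.png',np.hstack([cv2.resize(c[80:250,250:410],None,fx=3,fy=3,interpolation=2),cv2.resize(w[40:280,230:410],(300,510))]))
E
```

```text
wrist seen top,bot,right,left 118 266 399 244
   25 0.063 126.2 273.1 395.5 247.4
   30 0.063 125.8 273.2 397.0 245.9
side seen top,bot,right,left 137 175 364 322
   25 0.063 142.8 176.8 362.0 310.6
   30 0.063 140.1 175.9 362.2 312.9
[ 0.55794312 -0.10337878  0.18893413] tray dir tool x,y [ 9.91718536e-01  1.28430311e-01 -4.46592659e-06]
```

View pics/lift3.png

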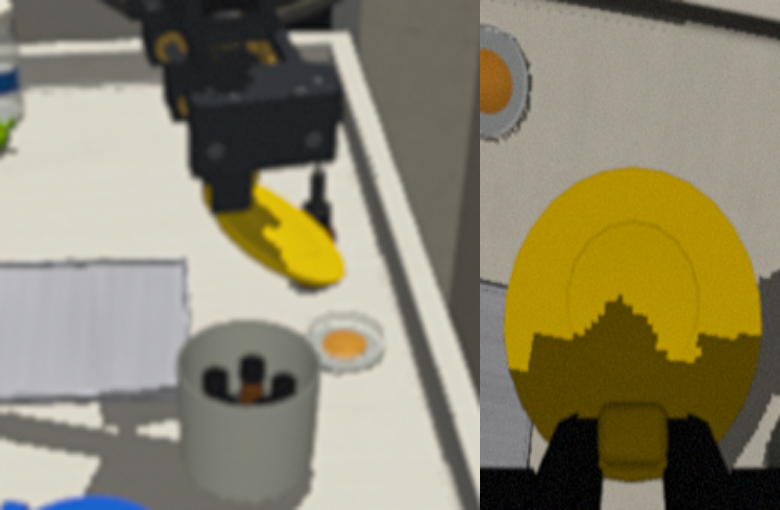

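The lid is clear of the tub, tipped about 30° and firmly held at about (275,230) in the crop; the tub is standing with its vials exposed. Carrying it over the tray.

In the tool's units: 0.03 m is 0.48, -0.025 m is -0.4.

Request:
{"method": "shift_gripper", "body": {"motion": {"ticks": [[-0.128, -0.224, 0, 0, 0.018], [-0.208, -0.4, 0, 0, 0.018], [-0.24, -0.448, 0, 0, 0.018], [-0.24, -0.448, 0, 0, 0.018], [-0.208, -0.4, 0.16, 0, 0.018], [-0.2032, -0.3792, 0.32, 0, 0.018], [0, 0, 0.48, 0, 0.018], [0, 0, 0.48, 0, 0.018], [0, 0, 0.4, 0, 0.018], [0, 0, 0, 0, 0.018]]}}}

```text
time_s: 18.73
tcp_pos: [0.4606, 0.0303, 0.0719]
eef_rot: [-0.001, 0.998, 0.065, -0.003]
contact_force: [-0.4, 0.3, -0.4]
opening: 0.0197
grasp_force: 30.9
```

```bash
python3 - <<'E'
from h import *
from plant import r
w=world_cam(r,'wrist');c=r.camera('side')
k=cont(mask(w['pixels'],*Y));print(k[:,1].min(),k[:,1].max(),k[:,0].max(),k[:,0].min())
cv2.imwrite('pics/tray1.png',np.hstack([cv2.resize(c['pixels'][100:240,200:340],None,fx=3,fy=3,interpolation=2),cv2.resize(w['pixels'][40:290,200:440],(380,420))]))
s=r.sense();print(s['tcp_pos'],go(s,[.4634,.0289,.0529]))
E
```

```text
118 266 399 244
[0.46311398 0.02960463 0.07421977] [0.0002 0.0007 0.0213]
```

View pics/tray1.png

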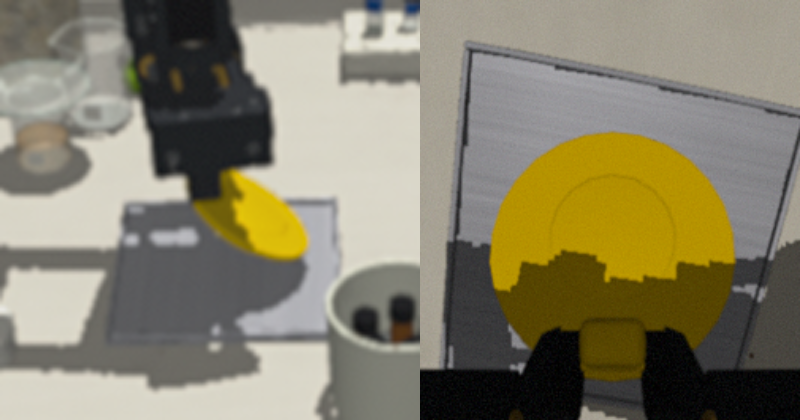

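The lid hangs tipped over the middle of the tray. Lowering slowly until its far edge touches.

Units first: shifts go in shares of 62.5 mm and turns go in shares of 360 degrees. So 0.006 m is 0.096, 0.003 m is 0.048.

Request:
{"method": "shift_gripper", "body": {"motion": {"ticks": [[0, 0, 0.096, 0, 0.018], [0, 0, 0.096, 0, 0.018], [0, 0, 0.048, 0, 0.018], [0, 0, 0.032, 0, 0.018], [0, 0, 0.016, 0, 0.018], [0, 0, 0, 0, 0.018], [0, 0, 0, 0, 0.018]]}}}

```text
time_s: 19.7
tcp_pos: [0.4636, 0.0292, 0.0561]
eef_rot: [0.0, 0.998, 0.064, 0.0]
contact_force: [0.0, 0.1, -0.9]
opening: 0.0198
grasp_force: 30.8
```

In the tool's units: 0.001 m is 0.016.

Request:
{"method": "shift_gripper", "body": {"motion": {"ticks": [[0, 0, 0.016, 0, 0.018], [0, 0, 0.016, 0, 0.018], [0, 0, 0, 0, 0.018]]}}}

```text
time_s: 20.08
tcp_pos: [0.4633, 0.0292, 0.0544]
eef_rot: [0.0, 0.998, 0.064, -0.0]
contact_force: [-5.6, -0.4, 8.3]
opening: 0.0197
grasp_force: 30.3
```

Request:
{"method": "shift_gripper", "body": {"motion": {"ticks": [[0, 0, 0.016, 0, 0.018], [0, 0, 0.016, 0, 0.018], [0, 0, 0, 0, 0.018]]}}}

```text
time_s: 20.45
tcp_pos: [0.463, 0.0292, 0.0524]
eef_rot: [0.0, 0.998, 0.065, -0.001]
contact_force: [-6.9, -0.6, 9.0]
opening: 0.0193
grasp_force: 30.0
```

In the tool's units: 0.0036 m is 0.0576, -0.0034 m is -0.0544.

Request:
{"method": "shift_gripper", "body": {"motion": {"ticks": [[0, 0, 0, 0, 0.0197], [-0.0544, 0, 0.032, 0, 0.0198], [-0.0544, 0, 0.04, 0, 0.0198], [-0.0512, 0, 0.048, 0, 0.0198], [-0.0496, 0, 0.048, 0, 0.0198], [-0.0448, 0, 0.0544, 0, 0.0198], [-0.0448, 0, 0.0544, 0, 0.0198], [-0.04, 0, 0.0576, 0, 0.0198], [-0.0384, 0, 0.0576, 0, 0.0198], [0, 0, 0, 0, 0.0198]]}}}

```text
time_s: 21.7
tcp_pos: [0.4396, 0.0263, 0.0272]
eef_rot: [-0.0, 0.998, 0.064, -0.001]
contact_force: [-1.0, 0.5, 0.1]
opening: 0.0198
grasp_force: 7.6
```

```bash
python3 - <<'E'
from h import *
from plant import r
w=world_cam(r,'wrist');c=r.camera('side')
k=cont(mask(w['pixels'],*Y));print(k[:,1].min(),k[:,1].max(),k[:,0].max(),k[:,0].min())
cv2.imwrite('pics/tray2.png',np.hstack([cv2.resize(c['pixels'][100:240,200:340],None,fx=3,fy=3,interpolation=2),cv2.resize(w['pixels'][20:290,200:440],(380,420))]))
E
```

```text
83 267 407 236
```

View pics/tray2.png

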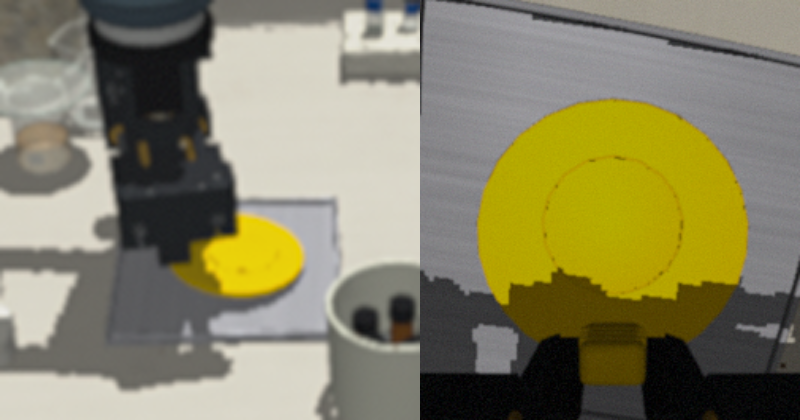

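The lid is nearly flat inside the tray. Finishing the arc.

In the tool's units: 0.0024 m is 0.0384, 0.002 m is 0.032.

Request:
{"method": "shift_gripper", "body": {"motion": {"ticks": [[-0.0224, 0, 0.0384, 0, 0.0198], [-0.0224, 0, 0.0384, 0, 0.0198], [-0.0192, 0, 0.032, 0, 0.0198], [0, 0, 0, 0, 0.0198], [0, 0, 0, 0, 0.0198]]}}}

```text
time_s: 22.42
tcp_pos: [0.436, 0.0257, 0.0206]
eef_rot: [-0.0, 0.998, 0.064, -0.0]
contact_force: [-0.4, 0.5, -0.1]
opening: 0.0198
grasp_force: 7.5
```

In the tool's units: 0.001 m is 0.016.

Request:
{"method": "shift_gripper", "body": {"motion": {"ticks": [[0, 0, 0.016, 0, 0.0198], [0, 0, 0.016, 0, 0.0198], [0, 0, 0, 0, 0.0198]]}}}

```text
time_s: 22.8
tcp_pos: [0.436, 0.0257, 0.0187]
eef_rot: [-0.0, 0.998, 0.064, -0.0]
contact_force: [-1.3, -1.0, 1.4]
opening: 0.0199
grasp_force: 7.6
```

```bash
python3 - <<'E'
from h import *
from plant import r
w=world_cam(r,'wrist');k=cont(mask(w['pixels'],*Y));print(k[:,1].min(),k[:,1].max(),k[:,0].max(),k[:,0].min())
E
```

```text
77 269 409 233
```

In the tool's units: -0.05 m is -0.8, -0.03 m is -0.48.

Request:
{"method": "shift_gripper", "body": {"motion": {"ticks": [[0, 0, 0, 0, 0.0200], [0, 0, 0, 0, 0.0202], [0, 0, 0, 0, 0.0204], [0, 0, 0, 0, 0.023], [0, 0, 0, 0, 0.03], [0, 0, 0, 0, 0.04], [0, 0, -0.16, 0, 0.05], [0, 0, -0.48, 0, 0.05], [0, 0, -0.8, 0, 0.05], [0, 0, -0.8, 0, 0.05]]}}}

```text
time_s: 24.1
tcp_pos: [0.4358, 0.0258, 0.1607]
eef_rot: [-0.0, 0.998, 0.064, 0.0]
contact_force: [0.8, -0.4, 0.1]
opening: 0.0499
grasp_force: 0.0
```

Request:
{"method": "shift_gripper", "body": {"motion": {"ticks": [[-0.48, 0, -0.64, 0, 0.05], [-0.64, 0, -0.32, 0, 0.05], [0, 0, 0, 0, 0.05], [0, 0, 0, 0, 0.05]]}}}

```text
time_s: 24.6
tcp_pos: [0.3671, 0.0166, 0.2191]
eef_rot: [0.0, 0.998, 0.064, 0.001]
contact_force: [0.2, 0.0, -0.0]
opening: 0.0502
grasp_force: 0.0
```

```bash
python3 - <<'E'
from h import *
from plant import r
from scipy.optimize import least_squares
for n in('side','top','wrist'):
    c=world_cam(r,n)
    for nm,col,z in(('Y',Y,.014),('B',B,.080)):
        if nm=='B' and n=='wrist':continue
        w=plane(c,cont(mask(c['pixels'],*col)),z)
        print(n,nm,least_squares(lambda p:np.hypot(*(w-p[:2]).T)-p[2],[*w.mean(0),.046],loss='soft_l1',f_scale=.001).x.round(4))
    if n!='top': cv2.imwrite(f'pics/end_{n}.png',c['pixels'])
a,b=[cv2.imread(f'pics/end_{n}.png') for n in('side','wrist')]
cv2.imwrite('pics/end.png',np.hstack([cv2.resize(a[120:340,190:390],(400,440)),cv2.resize(b[:,120:520],(400,440))]))
E
```

```text
side Y [0.4799 0.0286 0.0457]
side B [ 0.4783 -0.2571  0.0446]
top Y [0.4799 0.0312 0.0441]
top B [ 0.4792 -0.2544  0.0426]
wrist Y [0.4796 0.0317 0.0451]
```

View pics/end.png

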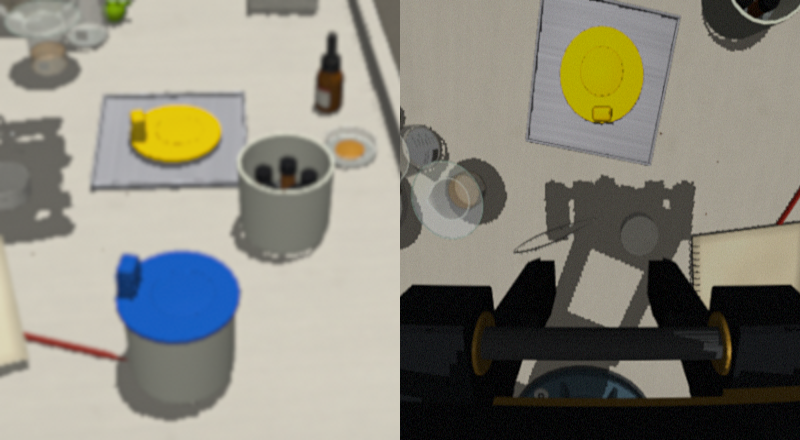

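The lid lies flat in the tray with its tab up, centred at about (0.480, 0.030). The tub stands open, the blue lid is still on, and the robot touches nothing.

```bash
python3 -c "
from plant import r
print(r.finish_job())"
```

```text
the job is handed in; nothing more can be done
None
```

The job is handed in at about 25 s: the yellow lid, tipped to about 30° on the rim before it was lifted clear, lies flat and tab-up in the tray, the yellow tub stands open and the blue lid is still on; my first try lifted the lid about 1 cm nearly level, so I put it back and regripped several times before it tipped.

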